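# Close the brick dispenser's fill mouth with disc and locking ring

### The job

Close the fill mouth on top of the red brick dispenser. First lay the small knobbed disc flat in the mouth, then lower the big two-tabbed locking ring over it onto the neck until it sits fully down, and turn it clockwise, seen from above, until it stops with its tabs in line with the dispenser's long side. Let go of both parts.

Things in the scene. Friction and masses are not known exactly. Their poses are not given: they have to be found in the camera images.
- dispenser: Red box fixed to the bench, 200 (its x, lever end to rear) x 120 mm, flat top 120 mm high. On it a grey neck, 30 mm high, 76 mm outside, with two lugs at +x and -x standing 7 mm out, 48 deg wide, 4 to 12 mm below the rim, ribs under them as stops. The ring goes down only with its tab line (x) 50 to 130 deg counterclockwise from above of this x (68 is good). Origin: centre of underside.
- mouth (a point): Centre of the mouth's rim on the neck, 150 mm above the bench; axes as the dispenser's. Bore 62 mm, chamfered to 69 mm at the rim; a ledge 8 mm below the rim (hole 36 mm) carries the disc. Ring fully down: its underside is 26 mm below this point. Turned clockwise then (little friction), it meets the stops with its x 3 deg counterclockwise of the mouth's x. Counterclockwise it does not lock.
- disc: The small loose white disc, 52 mm across, 5 mm thick, with a round knob 14 mm across rising 28 mm from its middle (33 mm high in all): grip the knob. Origin: centre of the underside, z up. Seated, it lies level, underside 8 mm below the rim. The wider disc, 86 mm across, does not fit.
- ring: Loose grey ring, 109 mm across, skirt 26 mm high (98 inside), top 5 mm thick with 38 mm hole for the knob. Two upright tabs, 31 to 58 mm above the underside, 6 thick, 32 long, outer faces 50 mm apart along its x: grip across these from above. Two lugs inside the foot, under the tabs, 40 deg wide, 83 mm apart. Same after half a turn. Origin: centre of underside. The tabless 84 mm collar is not it.
Mind the look-alikes: they are no part of the job. Leave any pink or purple look-alike of the disc alone.

How it is judged:
On the way, in this order (a step that is already met when the one before it is completed fails the run):
1. the disc lies flat on the ledge inside the mouth (horizontal distance between disc and mouth below 0.01 m and z of disc in the frame of mouth between -0.012 and -0.004 m and angle between disc's own z axis and vertical below 0.17 rad), for 0.2 s.
2. the ring is down over the neck, not yet turned home (horizontal distance between ring and mouth below 0.01 m and z of ring in the frame of mouth below -0.02 m and angle between the x axis of ring and the x axis of mouth, either way round above 0.6 rad), for 0.1 s.
At the end, for the whole second after the job is handed in: Disc in the mouth: within 10 mm of its centre, underside 4 to 12 mm below the rim, within 10 degrees of level. Ring over the neck: within 10 mm of centre, underside 22 to 32 mm below the rim, within 10 degrees of level, tabs' line within 23 degrees of the dispenser's length. Both at rest (all of step 1 and horizontal distance between ring and mouth below 0.01 m and z of ring in the frame of mouth between -0.032 and -0.022 m and angle between ring's own z axis and vertical below 0.17 rad and angle between the x axis of ring and the x axis of mouth, either way round below 0.4 rad and linear speed of each of ring, disc below 0.02 m/s); the robot touches nothing.
It also fails if it takes over 72 s, if anything falls off the work surface, if the arm or the gripper's body presses on something with over 40 N, if the wrist force passes 120 N, or if a joint passes its speed limit or range.

### The arm

A 6-joint arm with a two-finger parallel gripper is mounted at the origin on the work surface. World frame = base frame: x ahead of the robot, y to its left, z up, the work surface at z = 0. Lengths are in m, angles in rad, forces in N, time in s.
With the tool pointing down it reaches from about 0.225 to 0.725 m from the base axis. Payload 3.1 kg.
Tool frame: the origin (TCP) lies midway between the tips of the shut fingers; the grasp point (between the pads) lies 19 mm behind it; z points along the fingers, y is the direction in which the jaws open and shut (so a half turn about z gives the same grasp; the last joint's range is limited). The gripper opens to 85 mm and grips with 20 to 120 N. Pads are 22 mm wide; open, the fingers measure 114 mm over their backs; the gripper's body (76 mm by 85 mm) begins 54 mm behind the grasp point. The pads swing forward as they close: fully open they stand 13 mm farther back than shut.
Start: joints at [-1.313, 0.048, 0.099, 1.622, 0, 1.443], TCP at [0.198, -0.486, 0.231] pointing down, gripper open.
Joint ranges: [-2.91, 2.91], [-0.99, 1.94], [-1.21, 1.42], [-2.12, 2.29], [-1.49, 1.47], [-3.14, 3.14]. Speed limits (rad/s): [2.79, 2.79, 3.14, 3.14, 3.14, 3.14].

### API

Orientations are given as a unit quaternion [x, y, z, w].
In Python, from station import readout, camera, order gives the robot as it stands. The module is installed in compiled form; this text tells all that it offers.
- The arm moves only by the tool send_rows, never from a script. Its argument "series" is text: rows parted by semicolons, each of 6 numbers parted by spaces: the shift along the world's x, y, z scaled (see below), then the turn, a rotation vector about the world's x, y, z scaled (see below). In form: tx ty tz rx ry rz; .... A call has 1 to 10 rows; each row is the pose to reach, as a shift and turn from the pose commanded when the call began, turning the shorter way round; what a row does not reach only later rows make up. The controller multiplies each number of a shift by 1 m and each number of a turn by pi rad. A row lasts 1/10 s, in which the tool goes at most 50 mm and 8.59 degrees, less where a joint would pass 70% of its speed; a pose out of reach is approached as far as the arm can. A call with a number of a shift or a turn outside -1 to 1 is refused whole. A call with a gripper value outside its range is refused whole. "grip" is the closure, from -1 (fully open) to 1 (shut), so that 0 is half open, set as the call begins (left out, the last holds). The fingers move at their own pace and stop on an object; "force" is the grip in N (left out, the last holds). Time passes only in rows, so rows that repeat a pose let the fingers close. It gives the time, the measured TCP pose, the force and the opening at its end, in the units of the state.
- readout.get_obs(): the state, without advancing time (a new reading comes with each control period).
- camera(name): name is "scene" or "top" or "wrist"; returns a dict with "pixels" (384x512x3 uint8, red, green, blue), "depth" (384x512 float32, m along the optical axis (not along the pixel's ray), 0 where there is no reading), "vfov" (degrees; the focal length in pixels is half the picture's height over the tangent of half this angle, whatever the lens; pixels are square), "cx", "cy" (the principal point, pixels), "camera_from_world" (4x4, takes a point from world to camera coordinates); the wrist camera has in their place "T_tool_cam" (4x4, takes a point from camera to tool coordinates, whose origin is the TCP and whose axes are the flange's). Camera axes: x right, y up, looking along -z (the intrinsics and any distortion apply to the point x, -y, -z); pixel columns grow to the right and rows downward; lengths in m; the calibration is good to about 2 mm. A picture is of the moment at which its call begins: read the wrist's pose just before it.
- order.hand_in(): hands the job in, once; it reports no verdict.
The state is a dict: "time": time; "q": joint angles; "qd": joint speeds; "effort": joint torques, N m; "eef_pos": TCP position; "tool_rot": TCP orientation; "contact_force": force on the tool from outside, world axes, zero at the start; "wrist_torque": the same for the moment, N m; "grip_width": finger opening in m.
Only numpy, scipy, OpenCV 4.12 (cv2) and the standard library are available. Lean on these libraries where they do the work, as an engineer would, in place of code of your own. Each camera call takes 0.05 s, during which the arm holds its last target.

## Working session

There is one attempt and no reset: what is moved stays moved. The work goes in short steps, Python scripts to look and compute and a tool call to move; the robot and the scene stay as the last step left them, time stands still between calls to the robot, and variables do not carry over. Pictures are saved under pics/ and viewed, and the job is handed in when it is done.

Besides the shell and the picture viewer there is one more tool, called after ">>>" as a command line: name --argument value ..., lists and objects as JSON in quotes. send_rows: Moves the arm, as the interface text tells. Shifts and turns lie within -1 to 1; 1 stands for 1 m of shift or pi rad of turn. Its arguments: {"type":"object","properties":{"series":{"type":"string"},"grip":{"type":"number"},"force":{"type":"number"}},"required":["series"]}

```bash
mkdir -p pics
cat > h.py <<'E'
import numpy as np, cv2, pickle
from station import readout, camera, order
def snap(n,tag):
    s=readout.get_obs(); c=camera(n); c['state']=s
    cv2.imwrite(f'pics/{tag}.png',c['pixels'][:,:,::-1]); pickle.dump(c,open(f'{tag}.pkl','wb')); return c
def load(tag): return pickle.load(open(f'{tag}.pkl','rb'))
def Twc(c):
    if 'camera_from_world' in c: return np.linalg.inv(np.array(c['camera_from_world']))
    from scipy.spatial.transform import Rotation as R
    T=np.eye(4);T[:3,:3]=R.from_quat(c['state']['tool_rot']).as_matrix();T[:3,3]=c['state']['eef_pos'];return T@np.array(c['T_tool_cam'])
def K(c):
    h=c['pixels'].shape[0]; f=h/2/np.tan(np.radians(c['vfov'])/2); return f,c['cx'],c['cy']
def ray(c,u,v):
    f,cx,cy=K(c);T=Twc(c);d=np.stack([(np.asarray(u)-cx)/f,-(np.asarray(v)-cy)/f,-np.ones(np.shape(u))],-1)
    return T[:3,3],d@T[:3,:3].T
def onplane(c,u,v,z):
    o,d=ray(c,u,v); return o+d*((z-o[2])/d[...,2])[...,None]
def cloud(c):
    v,u=np.mgrid[:c['depth'].shape[0],:c['depth'].shape[1]]
    o,d=ray(c,u,v); return o+d*c['depth'][...,None]
E
python3 - <<'E'
from h import *
for n in ['scene','top','wrist']:
    c=snap(n,n+'0'); print(n,{k:(np.round(v,3).tolist() if k not in('pixels','depth','state') else np.shape(v)) for k,v in c.items()})
print(c['state'])
E
```

```text
scene {'pixels': (384, 512, 3), 'depth': (384, 512), 'vfov': 51.61, 'cx': 251.987, 'cy': 191.682, 'camera_from_world': [[0.519, 0.855, 0.021, -0.27], [-0.572, 0.329, 0.751, 0.226], [0.635, -0.402, 0.659, -1.307], [0.0, 0.0, 0.0, 1.0]], 'state': ()}
top {'pixels': (384, 512, 3), 'depth': (384, 512), 'vfov': 51.484, 'cx': 258.389, 'cy': 191.419, 'camera_from_world': [[0.018, -1.0, -0.009, -0.026], [0.997, 0.018, 0.079, -0.552], [-0.079, -0.011, 0.997, -1.011], [0.0, 0.0, 0.0, 1.0]], 'state': ()}
wrist {'pixels': (384, 512, 3), 'depth': (384, 512), 'vfov': 66.52, 'cx': 254.885, 'cy': 192.065, 'T_tool_cam': [[0.0, 0.95, 0.312, 0.079], [1.0, 0.0, -0.001, 0.001], [-0.001, 0.312, -0.95, -0.145], [0.0, 0.0, 0.0, 1.0]], 'state': ()}
{'time': 0.1, 'q': array([-1.31278588e+00,  4.86782950e-02,  9.77356685e-02,  1.62198081e+00,
        4.49576835e-05,  1.44300324e+00]), 'qd': array([-1.16998255e-04,  5.38704600e-05,  3.46038665e-03, -1.58213173e-03,
       -1.13400919e-03,  1.98535287e-03]), 'effort': array([ 2.90571836e-03, -3.39851654e+01,  3.20935857e+01,  1.58821559e-02,
       -6.30614136e-05,  7.74058577e-06]), 'eef_pos': array([ 0.19742348, -0.48587465,  0.23022392]), 'tool_rot': array([ 9.81451526e-01,  1.91707512e-01, -4.67666231e-05, -1.06276519e-03]), 'contact_force': array([ 0.2453929 , -0.07142947,  1.22652702]), 'wrist_torque': array([ 0.00892036,  0.04421573, -0.02006971]), 'grip_width': 0.08538004435992366}
```

View pics/top0.png

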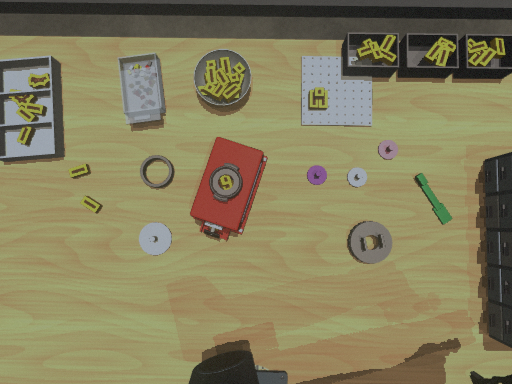

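View pics/scene0.png

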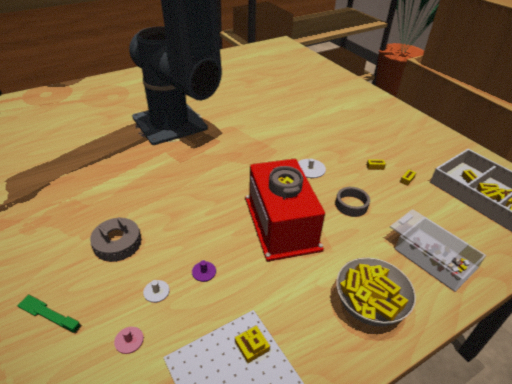

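View pics/wrist0.png

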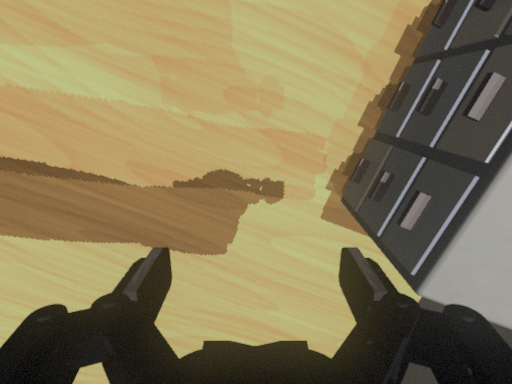

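The top view shows these candidates:
- **Disc:** small white at (357,177), purple (316,175), pink (388,149), large white (155,239). The small white one fits the description.
- **Ring:** the tabbed grey one at (371,242) fits. The collar at (157,171) has no tabs.
- **Neck:** at (226,181) on the red dispenser.

I'll confirm with crops and measure.

Run:
```python
from h import *
c=load('top0');im=c['pixels'][:,:,::-1]
a=cv2.resize(im[120:280,290:450],(400,400),interpolation=cv2.INTER_CUBIC)
b=cv2.resize(im[125:245,175:295],(400,400),interpolation=cv2.INTER_CUBIC)
cv2.imwrite('pics/crop0.png',np.hstack([a,b]))
P=cloud(c); hsv=cv2.cvtColor(im,cv2.COLOR_BGR2HSV)
def blob(m,seed):
    n,l,st,ce=cv2.connectedComponentsWithStats(m.astype(np.uint8)); return l
z=P[...,2]
print('floor z',np.median(z[260:300,100:300]))
# discs: white low-sat
for (u,v) in [(357,177),(155,239),(316,175),(388,149)]:
    sl=(slice(v-18,v+19),slice(u-18,u+19)); Q=P[sl].reshape(-1,3); m=(Q[:,2]>.0025)&(Q[:,2]<.009)&(np.hypot(*(Q[:,:2]-P[v,u,:2]).T)<.06)
    Q2=Q[m]; k=Q[(Q[:,2]>.02)&(Q[:,2]<.04)]
    print((u,v),'n',m.sum(),'c',Q2[:,:2].mean(0),'ext',np.ptp(Q2,0),'knob',len(k),k[:,:2].mean(0) if len(k) else 0, Q[:,2].max())
sl=(slice(210,275),slice(335,410));Q=P[sl].reshape(-1,3)
top=Q[(Q[:,2]>.026)&(Q[:,2]<.036)];tab=Q[(Q[:,2]>.05)&(Q[:,2]<.064)]
print('ring',cv2.minEnclosingCircle(top[:,:2].astype(np.float32)),np.median(top[:,2]),'tabs',len(tab),cv2.minAreaRect(tab[:,:2].astype(np.float32)),tab[:,2].max())
sl=(slice(125,245),slice(175,295));Q=P[sl].reshape(-1,3);H=hsv[sl].reshape(-1,3)
red=Q[(H[:,1]>150)&((H[:,0]<8)|(H[:,0]>172))&(Q[:,2]>.112)&(Q[:,2]<.128)]
print('box',cv2.minAreaRect(red[:,:2].astype(np.float32)),np.median(red[:,2]))
rim=Q[(Q[:,2]>.143)&(Q[:,2]<.157)];print('rim',cv2.minEnclosingCircle(rim[:,:2].astype(np.float32)),np.median(rim[:,2]),len(rim))
```

```text
floor z -0.001233231808890345
(357, 177) n 211 c [ 0.59599987 -0.27269855] ext [0.09097645 0.0790196  0.00622915] knob 29 [ 0.59659479 -0.27425118] 1.050745295361471
(155, 239) n 636 c [0.42557637 0.25190916] ext [0.08969129 0.09288916 0.00645337] knob 30 [0.42583238 0.25202075] 1.050745295361471
(316, 175) n 221 c [ 0.59947208 -0.16792969] ext [0.08294944 0.09237917 0.00644261] knob 26 [ 0.60058418 -0.16830787] 1.050745295361471
(388, 149) n 209 c [ 0.67226663 -0.35547805] ext [0.08591425 0.08420758 0.00588412] knob 29 [ 0.67124307 -0.35569137] 1.050745295361471
ring ((0.42814546823501587, -0.3037776052951813), 0.05414928123354912) 0.02975849124865615 tabs 76 ((0.4275362491607666, -0.30432334542274475), (0.030810249969363213, 0.05039384216070175), 10.728259086608887) 0.0614528506542279
box ((0.5633841753005981, 0.059220731258392334), (0.11872703582048416, 0.198240265250206), 72.73506164550781) 0.11855830088814268
rim ((0.564154863357544, 0.058433178812265396), 0.043430183082818985) 0.1464041014429533 366
```

View pics/crop0.png

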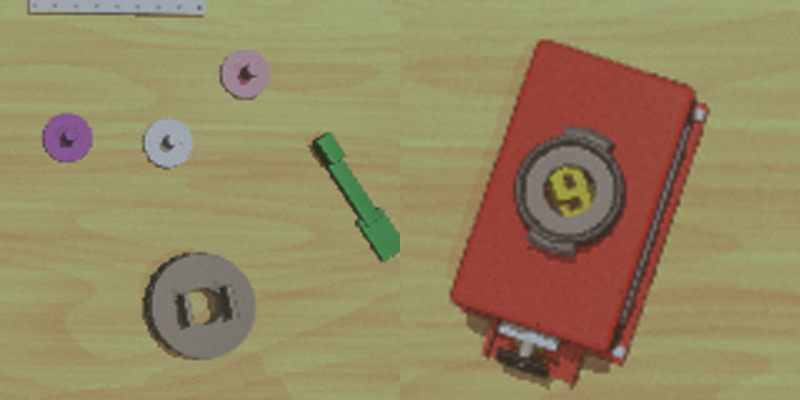

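The enlarged crop confirms the small white disc at left panel (168,143) and the two-tabbed ring at (203,305). The neck is at right panel (570,190). The depth sizes fit: the ring is 108 mm across with 50×31 mm tabs, the box is 198×119 mm, and its long axis is at about -17.3° in the world frame. Next I'll hover over the disc for a wrist look.

>>> send_rows --series "0.04 0.02 0 0 0 0.047; 0.08 0.042 -0.01 0 0 0.094; 0.12 0.064 -0.02 0 0 0.141; 0.16 0.085 -0.03 0 0 0.188; 0.20 0.107 -0.04 0 0 0.235; 0.24 0.128 -0.05 0 0 0.282; 0.28 0.15 -0.06 0 0 0.329; 0.32 0.17 -0.07 0 0 0.378; 0.36 0.19 -0.085 0 0 0.378; 0.399 0.213 -0.1 0 0 0.378" --grip 0.06 --force 30

```text
time: 1.15
eef_pos: [0.598, -0.2725, 0.1304]
tool_rot: [0.706, 0.708, -0.0, 0.0]
contact_force: [-0.1, -1.1, 0.4]
grip_width: 0.04
```

>>> send_rows --series "0 0 0 0 0 0; 0 0 0 0 0 0; 0 0 0 0 0 0"

```text
time: 1.45
eef_pos: [0.5959, -0.274, 0.1316]
tool_rot: [0.706, 0.708, -0.0, 0.0]
contact_force: [0.7, -0.1, 0.2]
grip_width: 0.0398
```

```bash
cat >> h.py <<'E'
def yawy(s):
    from scipy.spatial.transform import Rotation as R
    M=R.from_quat(s['tool_rot']).as_matrix(); return np.degrees(np.arctan2(M[1,1],M[0,1])),M[:,2]
E
python3 - <<'E'
from h import *
c=snap('wrist','w1');s=c['state'];print(s['eef_pos'],yawy(s),s['grip_width'],s['q'],s['contact_force'],s['time'])
P=cloud(c);im=c['pixels'].astype(int)
near=np.hypot(P[...,0]-.596,P[...,1]+.273)<.04
k=near&(P[...,2]>.024)&(P[...,2]<.04);d=near&(P[...,2]>.0025)&(P[...,2]<.009)
for n,m in(('knob',k),('disc',d)):
    Q=P[m];print(n,m.sum(),cv2.minEnclosingCircle(Q[:,:2].astype(np.float32)),np.median(Q[:,2]),Q[:,2].max(),np.argwhere(m).mean(0))
fl=P[(P[...,2]<.003)];print('floor',np.median(fl[:,2]))
E
```

```text
[ 0.59590609 -0.2740438   0.13164357] (np.float64(0.1044861836948121), array([-3.85485482e-04, -5.17952789e-04, -9.99999792e-01])) 0.03976859707895947 [-5.32902438e-01  3.92740746e-01  3.03908705e-01  1.48203318e+00
 -6.41971801e-04  1.03607018e+00] [ 0.73127497 -0.11574246  0.18110575] 1.45
knob 234 ((0.5963740348815918, -0.27554529905319214), 0.006897191982716322) 0.03507042279379692 0.03784663478864572 [191.6025641  255.52136752]
disc 3088 ((0.5959773063659668, -0.2730181813240051), 0.040073998272418976) 0.006711676061035371 0.008982484369079446 [180.09585492 255.28756477]
floor 0.002183990945959391
```

View pics/w1.png

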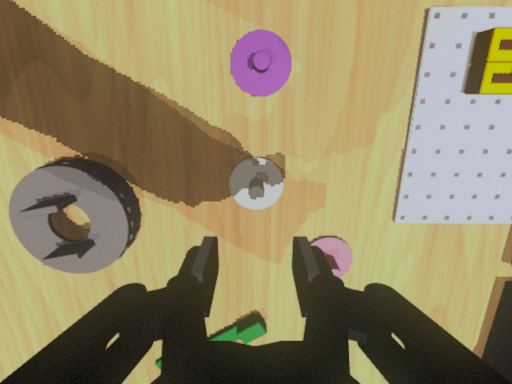

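The wrist view shows the white disc at (256,183) with its knob. The purple one is at (261,62) and the pink at (330,258). The knob centre is at about (0.5963, -0.2755). I'll descend on it.

>>> send_rows --series "0 -0.001 -0.04 0 0 0; 0 -0.001 -0.08 0 0 0; 0 -0.001 -0.1 0 0 0; 0 -0.001 -0.11 0 0 0; 0 -0.001 -0.116 0 0 0; 0 -0.001 -0.122 0 0 0; 0 -0.001 -0.122 0 0 0; 0 -0.001 -0.122 0 0 0"

```text
time: 2.3
eef_pos: [0.5974, -0.275, 0.0108]
tool_rot: [0.706, 0.708, 0.0, 0.001]
contact_force: [0.2, 0.1, 0.5]
grip_width: 0.0402
```

>>> send_rows --series "0 0 0 0 0 0; 0 0 0 0 0 0; 0 0 0 0 0 0; 0 0 0 0 0 0; 0 0 0 0 0 0; 0 0 0 0 0 0" --grip 1 --force 40

```text
time: 2.9
eef_pos: [0.5974, -0.2748, 0.0105]
tool_rot: [0.706, 0.708, 0.0, 0.001]
contact_force: [0.6, -0.2, 4.8]
grip_width: 0.0125
```

>>> send_rows --series "0 0 0.03 0 0 0; 0 0 0.08 0 0 0; 0 0 0.13 0 0 0; 0 0.02 0.175 0 0 0; -0.005 0.06 0.2 0 0 0; -0.01 0.105 0.22 0 0 0; -0.015 0.15 0.24 0 0 0; -0.02 0.2 0.24 0 0 0; -0.025 0.245 0.24 0 0 0; -0.029 0.29 0.24 0 0 0"

```text
time: 3.9
eef_pos: [0.5666, 0.0174, 0.2485]
tool_rot: [0.706, 0.708, -0.001, -0.001]
contact_force: [-0.5, 0.8, -0.5]
grip_width: 0.0125
```

>>> send_rows --series "-0.002 0.025 0 0 0 0; -0.004 0.043 0 0 0 0; -0.004 0.043 0 0 0 0; -0.004 0.043 0 0 0 0; -0.004 0.043 0 0 0 0"

```text
time: 4.4
eef_pos: [0.5634, 0.0576, 0.2487]
tool_rot: [0.707, 0.708, -0.001, -0.0]
contact_force: [-0.0, -0.9, -1.3]
grip_width: 0.0124
```

Run:
```python
from h import *
c=snap('wrist','w2');s=c['state'];print(s['eef_pos'],yawy(s),s['grip_width'],s['q'],s['contact_force'],s['time'])
t=snap('top','t2')
for n,x in(('w',c),('t',load('top0'))):
    P=cloud(x);r=np.hypot(P[...,0]-.563,P[...,1]-.059)
    print(n,'ledge',np.median(P[...,2][(r>.02)&(r<.029)]),'boxtop',np.median(P[...,2][(r>.055)&(r<.058)]))
P=cloud(c);hsv=cv2.cvtColor(c['pixels'],cv2.COLOR_RGB2HSV)
m=(P[...,2]>.112)&(P[...,2]<.130)&(hsv[...,1]>150)&((hsv[...,0]<8)|(hsv[...,0]>172))
print('box',cv2.minAreaRect(P[m][:,:2].astype(np.float32)))
```

```text
[0.56342955 0.05761753 0.24866383] (np.float64(0.08417960259572776), array([-1.19797086e-03, -5.13986919e-04, -9.99999150e-01])) 0.012363310049777441 [-1.61906048e-02  1.64210163e-01  2.59591284e-01  1.66736694e+00
 -5.33314604e-04  1.55313652e+00] [-0.03194642 -0.86552034 -1.2876885 ] 4.4
w ledge 0.30679380441344856 boxtop 0.12364330980563282
t ledge 0.1406410510010661 boxtop 0.11870873485887035
box ((0.5628859400749207, 0.06015050411224365), (0.11704805493354797, 0.19835935533046722), 72.56883239746094)
```

View pics/w2.png

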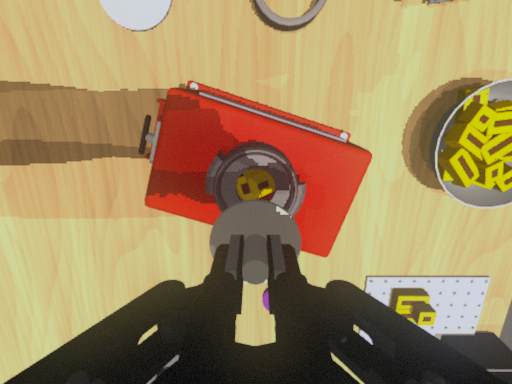

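Run:
```python
from h import *
from scipy.optimize import least_squares
for n,tag,z0 in(('w','w2',.1523),('t','top0',.1487),('s','scene0',.150)):
    P=cloud(load(tag));r=np.hypot(P[...,0]-.563,P[...,1]-.059)
    for dz in(-.0015,0,.0015):
        m=(abs(P[...,2]-z0-dz)<.003)&(r<.05); Q=P[m]
        f=least_squares(lambda p:np.hypot(Q[:,0]-p[0],Q[:,1]-p[1])-p[2],[.563,.059,.036],loss='soft_l1',f_scale=.002)
        print(n,dz,len(Q),f.x)
    hh=P[...,2][r<.042];print(np.histogram(hh[(hh>.13)&(hh<.16)],bins=np.arange(.13,.161,.003))[0])
# held disc
c=load('w2');P=cloud(c);e=c['state']['eef_pos']
m=(np.hypot(P[...,0]-e[0],P[...,1]-e[1])<.04)&(P[...,2]>.236)&(P[...,2]<.25)
Q=P[m];print(len(Q),Q.mean(0),np.ptp(Q,0)); A=np.c_[Q[:,:2],np.ones(len(Q))];print(np.linalg.lstsq(A,Q[:,2],rcond=None)[0])
```

```text
w -0.0015 1516 [0.56303149 0.05840662 0.03518656]
w 0 962 [0.56301785 0.05900983 0.03442203]
w 0.0015 595 [0.56303992 0.05869959 0.03463499]
[  73  285  435  270 1540  555  929  527    0    0]
t -0.0015 285 [0.56320056 0.05831265 0.03499653]
t 0 208 [0.56338232 0.05845818 0.03461392]
t 0.0015 139 [0.56351327 0.0587198  0.03468876]
[ 48  69  84 254 172 161  81   5   0   0]
s -0.0015 238 [0.56410351 0.05535876 0.0348601 ]
s 0 186 [0.56375006 0.05568254 0.03478308]
s 0.0015 115 [0.56335332 0.05565538 0.03469885]
[ 38  44  72 125 200 115 120  16   0   0]
3071 [0.5630763  0.06909652 0.2454179 ] [0.05176637 0.05253534 0.00899365]
[-0.00114133 -0.01892688  0.24736833]
```

The disc is held level. The mouth centre is (0.5632, 0.0586) from wrist and top. The scene camera's y is about 3 mm lower, which is within tolerance. Lowering into the mouth.

>>> send_rows --series "0 0.001 -0.03 0 0 0; 0 0.001 -0.055 0 0 0; 0 0.001 -0.07 0 0 0; 0 0.001 -0.078 0 0 0; 0 0.001 -0.084 0 0 0; 0 0.001 -0.09 0 0 0; 0 0.001 -0.095 0 0 0; 0 0.001 -0.095 0 0 0; 0 0.001 -0.095 0 0 0"

```text
time: 5.4
eef_pos: [0.5638, 0.0596, 0.1548]
tool_rot: [0.706, 0.708, 0.0, 0.0]
contact_force: [-0.3, 0.7, -0.3]
grip_width: 0.0125
```

Run:
```python
from h import *
s=readout.get_obs();print(s['eef_pos'],yawy(s),s['contact_force'])
c=snap('wrist','w3')
```

```text
[0.56377217 0.05961049 0.15475742] (np.float64(0.14685916003562682), array([ 6.68276692e-04, -1.72989479e-05, -9.99999777e-01])) [-0.33035808  0.7451914  -0.33086677]
```

View pics/w3.png

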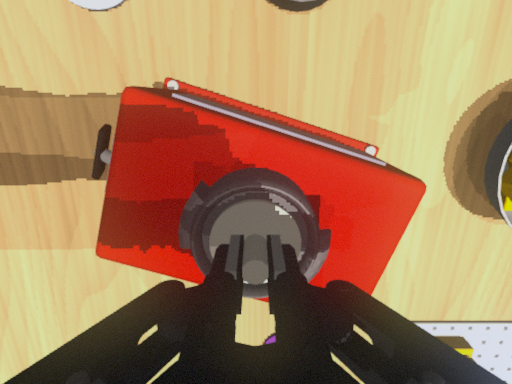

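The disc is centred inside the rim at about (257,225). Lowering the last 2 mm and releasing.

>>> send_rows --series "0 -0.0005 -0.002 0 0 0; 0 -0.0005 -0.002 0 0 0; 0 -0.0005 -0.002 0 0 0"

```text
time: 5.75
eef_pos: [0.5636, 0.0591, 0.1525]
tool_rot: [0.706, 0.708, 0.0, 0.0]
contact_force: [-0.1, 0.0, -0.8]
grip_width: 0.0125
```

>>> send_rows --series "0 0 0 0 0 0; 0 0 0 0 0 0; 0 0 0 0 0 0; 0 0 0 0 0 0" --grip 0.4

```text
time: 6.15
eef_pos: [0.5635, 0.0591, 0.1524]
tool_rot: [0.706, 0.708, 0.0, 0.0]
contact_force: [-0.0, 0.7, 0.4]
grip_width: 0.0254
```

>>> send_rows --series "0 0 0.02 0 0 0; 0 0 0.04 0 0 0; 0 0 0.08 0 0 0; 0 0 0.1 0 0 0; 0 0 0.1 0 0 0; 0 0 0.1 0 0 0"

```text
time: 6.75
eef_pos: [0.5639, 0.0591, 0.2525]
tool_rot: [0.706, 0.708, 0.0, 0.0]
contact_force: [-0.3, 0.2, -0.1]
grip_width: 0.0256
```

Run:
```python
from h import *
c=snap('wrist','w4');s=c['state'];print(s['eef_pos'],s['contact_force'],s['time'])
P=cloud(c);r=np.hypot(P[...,0]-.5632,P[...,1]-.0588)
m=(r<.03)&(P[...,2]>.13)&(P[...,2]<.16);Q=P[m]
print(len(Q),np.median(Q[:,2]),np.ptp(Q,0),(Q.max(0)+Q.min(0))/2)
A=np.c_[Q[:,:2],np.ones(len(Q))];print(np.linalg.lstsq(A,Q[:,2],rcond=None)[0])
m=(r<.02)&(P[...,2]>.165)&(P[...,2]<.185);Q=P[m];print('knob',len(Q),cv2.minEnclosingCircle(Q[:,:2].astype(np.float32)),np.median(Q[:,2]))
```

```text
[0.56389388 0.0590904  0.25253948] [-0.33566896  0.15480088 -0.13449275] 6.75
2964 0.14901553728197842 [0.05978306 0.05926407 0.0175573 ] [0.56320286 0.05872801 0.15120392]
[-1.28079290e-04 -3.14170037e-02  1.50198727e-01]
knob 283 ((0.5632038116455078, 0.058566249907016754), 0.006868775002658367) 0.1769747146407702
```

View pics/w4.png

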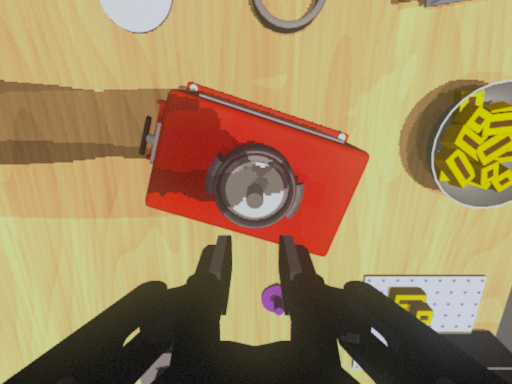

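The disc lies level. Its knob is centred at (0.5632, 0.0586), and the top at about 0.175 after correction matches seated. Now to the ring, turning the tool +100.6°.

>>> send_rows --series "-0.015 -0.04 0 0 0 0.045; -0.03 -0.08 0 0 0 0.09; -0.045 -0.12 0 0 0 0.135; -0.06 -0.16 0 0 0 0.18; -0.075 -0.2 0 0 0 0.225; -0.09 -0.24 0 0 0 0.27; -0.105 -0.28 0 0 0 0.315; -0.12 -0.32 0 0 0 0.36; -0.13 -0.35 -0.02 0 0 0.405; -0.136 -0.363 -0.04 0 0 0.45" --grip -1

```text
time: 7.8
eef_pos: [0.4259, -0.3066, 0.2101]
tool_rot: [0.077, 0.997, -0.0, -0.001]
contact_force: [-0.7, 0.7, -0.5]
grip_width: 0.0851
```

>>> send_rows --series "0 0 -0.01 0 0 0.045; 0 0 -0.02 0 0 0.09; 0 0 -0.03 0 0 0.109; 0 0 -0.03 0 0 0.109; 0 0 -0.03 0 0 0.109; 0 0 -0.03 0 0 0.109"

```text
time: 8.4
eef_pos: [0.4275, -0.3038, 0.1822]
tool_rot: [-0.093, 0.996, 0.0, -0.0]
contact_force: [-0.1, 0.6, 0.4]
grip_width: 0.0854
```

Run:
```python
from h import *
c=snap('wrist','w5');s=c['state'];print(s['eef_pos'],yawy(s),s['q'],s['grip_width'],s['time'])
P=cloud(c);r=np.hypot(P[...,0]-.428,P[...,1]+.304)
for a,b in((.03,.036),(.055,.063),(.057,.065)):
    m=(r<.065)&(P[...,2]>a)&(P[...,2]<b);Q=P[m]
    print(len(Q),np.median(Q[:,2]),cv2.minEnclosingCircle(Q[:,:2].astype(np.float32)),cv2.minAreaRect(Q[:,:2].astype(np.float32)))
```

```text
[ 0.42751991 -0.30376489  0.18223489] (np.float64(100.62449120195407), array([-2.15854550e-04,  1.69177324e-04, -9.99999962e-01])) [-7.45654491e-01  4.08990166e-02 -5.58726118e-03  1.52458340e+00
 -2.21620087e-05 -9.31086860e-01] 0.08537164824739286 8.4
6375 0.03321968833959649 ((0.4279535114765167, -0.3050404489040375), 0.05338490381836891) ((0.42811694741249084, -0.30497077107429504), (0.10568802058696747, 0.10519272089004517), 11.198298454284668)
430 0.06001373293748716 ((0.4273647367954254, -0.30481112003326416), 0.028858058154582977) ((0.42727798223495483, -0.30476582050323486), (0.03185747563838959, 0.050047289580106735), 10.83650016784668)
419 0.06002631356325028 ((0.4276377260684967, -0.3045576810836792), 0.028853941708803177) ((0.4273138642311096, -0.3047589361667633), (0.03178437799215317, 0.050047289580106735), 10.836501121520996)
```

View pics/w5.png

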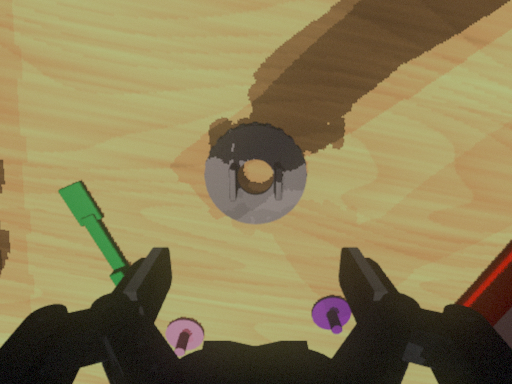

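The ring is centred at about (256,173), with its tabs at (233,180) and (279,180). The wrist measurement is (0.4275, -0.3047) with x at 100.8°, and it agrees with the top view. Descending to grip.

>>> send_rows --series "0 -0.001 -0.04 0 0 0; 0 -0.001 -0.08 0 0 0; 0 -0.001 -0.11 0 0 0; 0 -0.001 -0.13 0 0 0; 0 -0.001 -0.14 0 0 0; 0 -0.001 -0.146 0 0 0; 0 -0.001 -0.151 0 0 0; 0 -0.001 -0.151 0 0 0; 0 -0.001 -0.151 0 0 0"

```text
time: 9.35
eef_pos: [0.4283, -0.3056, 0.0325]
tool_rot: [-0.093, 0.996, -0.001, 0.001]
contact_force: [1.2, 0.2, -0.4]
grip_width: 0.0856
```

>>> send_rows --series "0 0 0 0 0 0; 0 0 0 0 0 0; 0 0 0 0 0 0; 0 0 0 0 0 0; 0 0 0 0 0 0; 0 0 0 0 0 0" --grip 1 --force 70

```text
time: 9.95
eef_pos: [0.4282, -0.3055, 0.0323]
tool_rot: [-0.093, 0.996, -0.001, 0.001]
contact_force: [0.4, -0.5, 5.0]
grip_width: 0.0486
```

Run:
```python
from h import *
c=snap('wrist','w6');s=c['state'];print(s['eef_pos'],yawy(s),s['grip_width'],s['time'],s['contact_force'])
```

```text
[ 0.4282065  -0.30552647  0.03227175] (np.float64(100.66329680782792), array([ 0.00153395, -0.00131575, -0.99999796])) 0.04860911071713238 9.95 [ 0.40761104 -0.53184187  4.99073153]
```

View pics/w6.png

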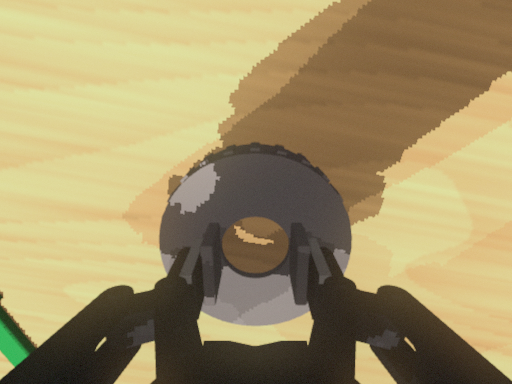

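Both tabs are gripped at (212,262) and (300,262), opening 49 mm. Next: lift, turn 50° clockwise and carry to above the mouth.

>>> send_rows --series "0 0 0.02 0 0 0; 0 0 0.06 0 0 0; 0 0 0.1 0 0 0; 0 0 0.14 0 0 0; 0 0 0.18 0 0 0; 0.005 0.02 0.21 0 0 0; 0.02 0.055 0.23 0 0 -0.03; 0.035 0.095 0.23 0 0 -0.06; 0.05 0.135 0.23 0 0 -0.09; 0.065 0.175 0.23 0 0 -0.12"

```text
time: 11.0
eef_pos: [0.4925, -0.1283, 0.2603]
tool_rot: [0.098, 0.995, 0.0, -0.001]
contact_force: [1.6, -0.1, -0.9]
grip_width: 0.0487
```

>>> send_rows --series "0.015 0.04 0 0 0 -0.03; 0.03 0.08 0 0 0 -0.06; 0.045 0.12 0 0 0 -0.09; 0.055 0.15 0 0 0 -0.12; 0.065 0.175 0 0 0 -0.15; 0.07 0.189 0 0 0 -0.158; 0.07 0.189 0 0 0 -0.158; 0.07 0.189 0 0 0 -0.158; 0.07 0.189 0 0 0 -0.158"

```text
time: 11.9
eef_pos: [0.5621, 0.0581, 0.2608]
tool_rot: [0.337, 0.941, -0.0, -0.001]
contact_force: [-0.4, -0.6, -1.0]
grip_width: 0.0488
```

Run:
```python
from h import *
c=snap('wrist','w7');t=snap('top','t7');s=c['state'];print(s['eef_pos'],yawy(s),s['q'],s['grip_width'],s['time'],s['contact_force'],s['wrist_torque'])
e=s['eef_pos']
P=cloud(c);r=np.hypot(P[...,0]-e[0],P[...,1]-e[1])
m=(r<.06)&(abs(P[...,2]-(e[2]-.001+.002))<.012);Q=P[m];A=np.c_[Q[:,:2]-e[:2],np.ones(len(Q))];print(len(Q),np.linalg.lstsq(A,Q[:,2],rcond=None)[0],cv2.minEnclosingCircle(Q[:,:2].astype(np.float32)))
cv2.imwrite('pics/t7c.png',cv2.resize(t['pixels'][100:260,150:310,::-1],(480,480)))
```

```text
[0.56205878 0.05811677 0.260795  ] (np.float64(50.58888040434608), array([-1.34015301e-03, -5.07813711e-04, -9.99998973e-01])) [-1.53432871e-02  1.65827121e-01  2.85748244e-01  1.69204965e+00
 -5.28315509e-04  6.72511307e-01] 0.04876394496159517 11.9 [-0.4493058  -0.55511919 -1.01234741] [0.00536523 0.08022029 0.01987457]
18430 [ 0.00636154 -0.00746954  0.26175112] ((0.5614206194877625, 0.05736063793301582), 0.054521527141332626)
```

View pics/w7.png

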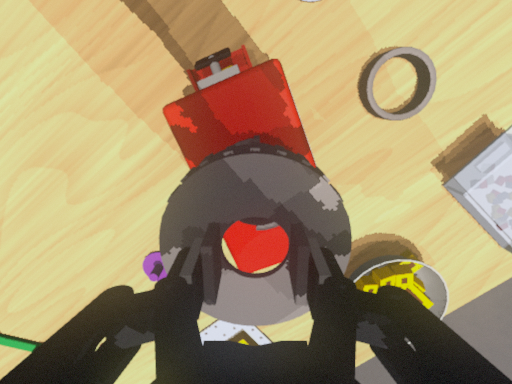

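Ring held level at about (256,240). Small correction (+1.5, +1 mm), then down to just above the neck lugs.

>>> send_rows --series "0.0015 0.001 -0.02 0 0 0; 0.0015 0.001 -0.04 0 0 0; 0.0015 0.001 -0.055 0 0 0; 0.0015 0.001 -0.065 0 0 0; 0.0015 0.001 -0.073 0 0 0; 0.0015 0.001 -0.08 0 0 0; 0.0015 0.001 -0.08 0 0 0; 0.0015 0.001 -0.08 0 0 0"

```text
time: 12.8
eef_pos: [0.5643, 0.06, 0.1818]
tool_rot: [0.337, 0.942, 0.0, 0.0]
contact_force: [0.5, -0.9, -0.0]
grip_width: 0.0487
```

>>> send_rows --series "0 0 -0.004 0 0 0; 0 0 -0.008 0 0 0; 0 0 -0.012 0 0 0; 0 0 -0.014 0 0 0; 0 0 -0.014 0 0 0"

```text
time: 13.3
eef_pos: [0.5637, 0.0601, 0.1666]
tool_rot: [0.337, 0.942, -0.0, -0.001]
contact_force: [-0.3, -0.5, -1.1]
grip_width: 0.0487
```

Run:
```python
from h import *
s=readout.get_obs();print(s['eef_pos'],yawy(s),s['grip_width'],s['time'],s['contact_force'],s['wrist_torque'])
```

```text
[0.56365421 0.06012936 0.16663545] (np.float64(50.63025709211388), array([-1.14917612e-03,  1.68162741e-06, -9.99999340e-01])) 0.04874184793752989 13.3 [-0.33833572 -0.48416382 -1.08703831] [ 0.04215673 -0.02783455 -0.03879318]
```

>>> send_rows --series "0 -0.0005 -0.003 0 0 0; 0 -0.0005 -0.006 0 0 0; 0 -0.0005 -0.008 0 0 0; 0 -0.0005 -0.0095 0 0 0; 0 -0.0005 -0.0105 0 0 0; 0 -0.0005 -0.0105 0 0 0"

```text
time: 13.9
eef_pos: [0.5639, 0.0596, 0.1566]
tool_rot: [0.337, 0.942, -0.0, -0.0]
contact_force: [-0.9, 0.0, -1.0]
grip_width: 0.0489
```

Run:
```python
from h import *
c=snap('scene','s8');s=c['state'];print(s['eef_pos'],yawy(s),s['grip_width'],s['time'],s['contact_force'],s['wrist_torque'])
cv2.imwrite('pics/s8c.png',cv2.resize(c['pixels'][120:270,210:360,::-1],(600,600)))
```

```text
[0.56394184 0.05959565 0.15661852] (np.float64(50.62781520926304), array([-3.08253178e-04, -1.97574536e-05, -9.99999952e-01])) 0.04894665153482421 13.9 [-0.86508031  0.00943964 -0.97222419] [-0.05127132 -0.0448277  -0.01841437]
```

View pics/s8c.png

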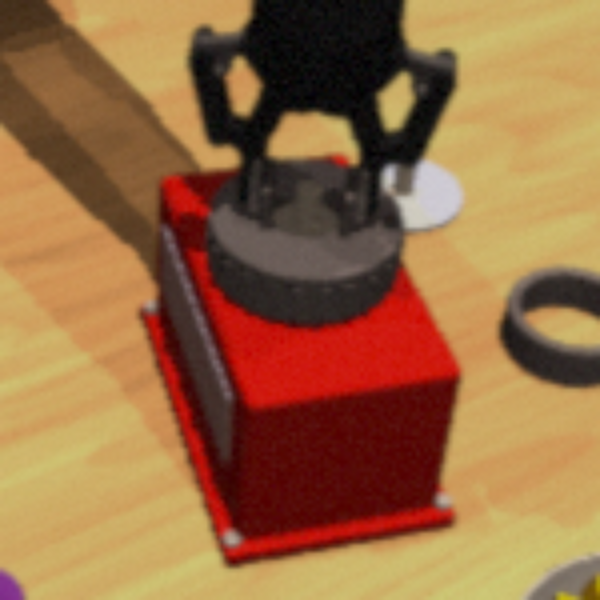

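The ring sits around the neck at crop (305,255), low on the box top. I'll lower gently to confirm contact.

>>> send_rows --series "-0.0005 -0.0005 -0.001 0 0 0; -0.0005 -0.0005 -0.0015 0 0 0; -0.0005 -0.0005 -0.0015 0 0 0"

```text
time: 14.25
eef_pos: [0.5639, 0.0592, 0.1563]
tool_rot: [0.337, 0.942, 0.0, 0.001]
contact_force: [-0.5, 0.8, 3.7]
grip_width: 0.0488
```

It bottoms out at TCP 0.1563, exactly the predicted value. Turning clockwise.

>>> send_rows --series "0 0 0.001 0 0 -0.03; 0 0 0.001 0 0 -0.065; 0 0 0.001 0 0 -0.1; 0 0 0.001 0 0 -0.135; 0 0 0.001 0 0 -0.17; 0 0 0.001 0 0 -0.2; 0 0 0.001 0 0 -0.2; 0 0 0.001 0 0 -0.2"

```text
time: 15.05
eef_pos: [0.5636, 0.059, 0.1563]
tool_rot: [0.611, 0.792, -0.0, 0.0]
contact_force: [0.7, 0.2, -0.6]
grip_width: 0.0488
```

Run:
```python
from h import *
s=readout.get_obs();print(s['eef_pos'],yawy(s),s['grip_width'],s['time'],s['contact_force'],s['wrist_torque'])
```

```text
[0.56359052 0.05897267 0.15631038] (np.float64(14.733962443983394), array([ 1.03747153e-04, -2.77901661e-04, -9.99999956e-01])) 0.04882612551958 15.05 [ 0.69223026  0.18319484 -0.64475056] [-0.03844164  0.04944733  0.01052194]
```

Turning freely at 14.7°. About 29° remain to the stop (-14.4°).

>>> send_rows --series "0 0 0 0 0 -0.03; 0 0 0 0 0 -0.06; 0 0 0 0 0 -0.09; 0 0 0 0 0 -0.12; 0 0 0 0 0 -0.14; 0 0 0 0 0 -0.15; 0 0 0 0 0 -0.155; 0 0 0 0 0 -0.155; 0 0 0 0 0 -0.155"

```text
time: 15.95
eef_pos: [0.5635, 0.059, 0.1563]
tool_rot: [0.784, 0.621, -0.0, 0.0]
contact_force: [-0.2, -0.7, -0.2]
grip_width: 0.0489
```

Run:
```python
from h import *
s=readout.get_obs();print(s['eef_pos'],yawy(s),s['grip_width'],s['time'],s['contact_force'],s['wrist_torque'])
```

```text
[0.5635466  0.05899824 0.1562979 ] (np.float64(-13.226157578392412), array([-9.90450404e-06, -1.94458586e-04, -9.99999981e-01])) 0.04893469586874857 15.95 [-0.19845012 -0.74654521 -0.19111969] [-0.10362886  0.06609471 -0.00218148]
```

>>> send_rows --series "0 0 0 0 0 -0.004; 0 0 0 0 0 -0.008; 0 0 0 0 0 -0.012; 0 0 0 0 0 -0.012; 0 0 0 0 0 -0.012"

```text
time: 16.45
eef_pos: [0.5637, 0.0593, 0.1563]
tool_rot: [0.795, 0.606, 0.0, 0.0]
contact_force: [1.0, 0.2, -0.4]
grip_width: 0.0486
```

Run:
```python
from h import *
s=readout.get_obs();print(s['eef_pos'],yawy(s),s['grip_width'],s['time'],s['contact_force'],s['wrist_torque'])
```

```text
[0.56373863 0.05932768 0.1563165 ] (np.float64(-15.337475301454445), array([ 4.12025500e-04,  1.69429305e-04, -9.99999901e-01])) 0.048603448024297516 16.45 [ 1.02080128  0.20698772 -0.36732515] [ 0.02940114 -0.18462879  0.90281119]
```

A torque of 0.9 N·m says the stop is reached, within 1° of the predicted angle. I'll release and rise.

>>> send_rows --series "0 0 0 0 0 0.003; 0 0 0 0 0 0.003; 0 0 0 0 0 0.003; 0 0 0 0 0 0.003; 0 0 0 0 0 0.003; 0 0 0 0 0 0.003" --grip -0.9

```text
time: 17.05
eef_pos: [0.5635, 0.059, 0.1563]
tool_rot: [0.793, 0.609, -0.0, 0.0]
contact_force: [0.5, -0.3, 0.4]
grip_width: 0.081
```

>>> send_rows --series "0 0 0.02 0 0 0; 0 0 0.04 0 0 0; 0 0 0.07 0 0 0; 0 0 0.1 0 0 0; 0 0 0.13 0 0 0; 0 0 0.13 0 0 0; 0 0 0.13 0 0 0; 0 0 0.13 0 0 0"

```text
time: 17.85
eef_pos: [0.5632, 0.0591, 0.285]
tool_rot: [0.793, 0.609, -0.001, -0.001]
contact_force: [-0.3, -0.7, -0.7]
grip_width: 0.0815
```

Run:
```python
from h import *
c=snap('wrist','w9');s=c['state'];print(s['eef_pos'],yawy(s),s['grip_width'],s['time'],s['contact_force'])
P=cloud(c);r=np.hypot(P[...,0]-.5632,P[...,1]-.0588)
Q=P[(r<.06)&(abs(P[...,2]-.157)<.005)];print('ringtop',len(Q),np.median(Q[:,2]),cv2.minEnclosingCircle(Q[:,:2].astype(np.float32)))
A=np.c_[Q[:,:2],np.ones(len(Q))];print(np.linalg.lstsq(A,Q[:,2],rcond=None)[0])
m=(P[...,2]>.180)&(P[...,2]<.19)&(r<.04);Q=P[m];print('tabs',len(Q),np.median(Q[:,2]),cv2.minAreaRect(Q[:,:2].astype(np.float32)))
Q=P[(r<.014)&(P[...,2]>.165)&(P[...,2]<.186)];print('knob',len(Q),np.median(Q[:,2]),cv2.minEnclosingCircle(Q[:,:2].astype(np.float32)))
```

```text
[0.56319206 0.05906934 0.28495254] (np.float64(-14.899733222981776), array([-2.01899325e-03,  1.27127838e-05, -9.99997962e-01])) 0.08146835760508579 17.85 [-0.30912338 -0.74387448 -0.66505625]
ringtop 7365 0.15729607286873382 ((0.5630733370780945, 0.05826958268880844), 0.05326283350586891)
[ 0.00047766 -0.00134796  0.15709015]
tabs 489 0.18419163901178548 ((0.5633138418197632, 0.058835677802562714), (0.032053254544734955, 0.04971392825245857), 76.03519439697266)
knob 216 0.1770753973007574 ((0.5632069110870361, 0.05843588709831238), 0.007041034754365683)
```

View pics/w9.png

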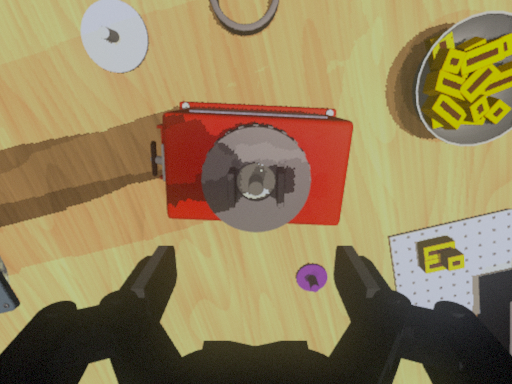

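The ring at (256,178) is level. Its tabs at (231,185) and (281,185) line up with the dispenser's length, and the knob is at (256,178). The gripper is clear, so I'm handing in.

```bash
python3 -c "
from station import order
print(order.hand_in())"
```

```text
the job is handed in; nothing more can be done
None
```

The fill mouth is closed, and I handed the job in at about 18 s; the hand-in reports no verdict. I laid the small white disc on the ledge, lowered the tabbed ring over it at 68°, and turned it clockwise to its stop. Then I let go of both parts and moved the gripper well clear.

The last wrist-camera check, after subtracting the camera's height reading, which is about 2 mm too high:

| Part | Position | Height | Level / alignment |
|---|---|---|---|
| Disc | knob within 1 mm of the mouth centre | knob top at 0.175 m, as expected when seated | measured level while held, not checked since |
| Ring | within 1 mm of the mouth centre | top at 0.155 m, so fully down (26 mm below the rim) | level; tabs 3.4° counterclockwise of the dispenser's length |

- **Ring fully down:** it bottomed at exactly the predicted height, before the turn.
- **Stop reached:** the wrist torque rose to 0.9 N·m within 1° of the predicted angle.
- **Disagreement:** the scene camera put the mouth about 3 mm lower in y than the other two cameras. I used the wrist and top values, and the parts went in without any sideways contact force.

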